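# Unfold the vise's crank handle and wind the jaw onto the tube

## Robot

A 7-joint arm with a two-finger parallel gripper is mounted at the origin on the work surface; the furniture and walls round the work are solid. World frame = base frame: x ahead of the robot, y to its left, z up, the work surface at z = 0. Lengths are in m, angles in rad, forces in N, time in s.
With the tool pointing down it reaches from about 0.375 to 0.925 m from the base axis. Payload 3.1 kg.
Tool frame: the origin (TCP) lies midway between the tips of the shut fingers; the grasp point (between the pads) lies 19 mm behind it; z points along the fingers, y is the line along which they close (so a half turn about z gives the same grasp; the last joint's range is limited). The gripper opens to 85 mm and grips with 20 to 120 N. Pads are 22 mm wide; open, the fingers measure 114 mm over their backs; the gripper's body (76 mm by 85 mm) begins 54 mm behind the grasp point. The pads swing forward as they close: fully open they stand 13 mm farther back than shut.
Start: joints at [1.19, 0.383, 0.044, 1.598, -0.018, 1.161, -0.05], TCP at [0.181, -0.624, 0.231] pointing down, gripper open.
Joint ranges: [-2.61, 2.61], [-0.41, 2.15], [-1.48, 1.57], [0, 2.5], [-1.57, 4.71], [0.05, 1.97], [-2.85, 2.85]. Speed limits (rad/s): [2.79, 2.79, 3.14, 3.14, 3.14, 3.14, 3.14].

## Interface

Orientations are given as a rotation vector (axis times angle).
In Python, from cell import r, inverse_kinematics, optics, finder gives the robot as it stands. Calls block until the motion is done:
- r.move_to(position, orientation): joint-space move of the TCP to a pose.
- r.servo_line(position, rotation=None, vel=0.15): straight line of the TCP; rotation=None keeps the orientation; vel is the mean speed in m/s.
- r.move_joints(angles): joint-space move.
- r.release() and r.clamp(squeeze=None): open the fingers fully, or close them until they stop; squeeze is the grip in N (None keeps the last).
- r.sleep(seconds).
- inverse_kinematics(position, orientation): joint angles nearest the present ones, or None.
- r.state(): the state.
- optics.get_image(name): name is "side" or "top"; returns a dict with "color" (400x640x3 uint8, blue, green, red), "mtx" (3x3 intrinsics, pixels), "k1" (the pictures are not rectified: a ray, as slopes to the right and down, at radius r is drawn at 1 + k1 r^2 times it, then the intrinsics apply), "R" (3x3) and "t" (3): a world point X has camera coordinates R X + t. Camera axes: x right, y down, z forward; pixel columns grow to the right and rows downward; lengths in m; the calibration is good to about 2 mm. A picture is of the moment at which its call begins. There is no depth.
A pose or a line that the arm cannot do raises r.IKError and nothing moves.
- r.job_done(): hands the job in; it is judged then, once.
Trained networks look in the newest picture that a camera, given by its name, has taken for a name from the list of things; names that differ only in an ending like _2 or _b are one class to them, and where a whole thing is asked for, a point or a joint stands for the part that bears it (a point fixed in the world has none). Each returns a list of dicts, best first, with "confidence" (0 to 1); they miss things now and then, are a little off and sometimes report something else, mostly with a low value. They report only what shows in the picture. A call takes as long as a camera call. They do not tell look-alikes from the thing itself.
- finder.silhouettes(camera, label): "region" (400x640 bool, what is visible of it) and "position" ([column, row] in pixels, amid what is visible of it).
- finder.pinpoint(camera, label): "position" ([column, row] in pixels: a listed point, or the origin of a listed thing).
The state is a dict: "clock": time; "joints": joint angles; "qvel": joint speeds; "tau": joint torques, N m; "tool_pos": TCP position; "tcp_rot": TCP orientation; "force": force on the tool from outside, world axes, zero at the start; "moment": the same for the moment, N m; "grip_width": opening from 0.0 (shut) to 1.0 (fully open); "finger_force": force on a finger pad.
Only numpy, scipy, OpenCV 4.12 (cv2) and the standard library are available. Lean on these libraries where they do the work, as an engineer would, in place of code of your own. Each camera call takes 0.05 s, during which the arm holds its last target. There are 200 camera calls.

## Task

Clamp the printed tube in the small bench vise: fold the crank's ball handle up from flat to fully upright, then wind the crank by that handle, anticlockwise from above, until the sliding jaw holds the tube firmly against the V-jaw with about 25 N, never more than 50 N, which would crush it. Leave the handle standing upright and let go. Work only by the handle: do not push the jaws or the tube directly, and leave the screwdriver, cutters, bottle, tip cleaner and tape rolls where they lie.

Things in the scene. Friction and masses are not known exactly. Their poses are not given: they have to be found in the camera images.
- vise: small bench vise fixed to the table: 305 x 120 mm aluminium bed (top 12 mm high), two guide bars, grey gearbox (80 x 90 mm, top 55 mm high) with the crank at one end, a flat sliding jaw, and beyond the tube a fixed V-jaw set at a place that differs each time (tops about 80 mm high). Origin under the middle of the bed; x axis from the gearbox to the jaws
- shaft (a point): point on the vertical crank axis over the gearbox, 96 mm above the table, level with the folded ball; fixed to the vise, same axes
- crank (a joint): crank angle (rad), 0 at the start, growing anticlockwise from above; at 0 the crank arm (16 mm wide, 10 mm thick, top 82 mm above the table) points along the vise's +y axis. Drives the sliding jaw 15 mm per radian; 2 to 5 rad are needed, differing from case to case. Friction of 0.25 N m holds the crank where it is left, keeping up to about 16 N of the jaw's pressure
- hinge (a point): hinge of the folding handle at the outer end of the crank arm, 70 mm from the crank axis, 96 mm above the table. Winding by the ball takes about 3.6 N along its circle while the jaw is free, and 0.21 N more per newton of clamping (about 9 N at 25 N, 14 N at 50 N); at a standstill friction carries up to 3.6 N of it, so a hand at rest feels some 5 to 6 N at 25 N of clamping
- handle (a joint): fold angle of the ball handle (rad): 0 lying flat along the crank arm, pointing inward to the crank axis; 1.57 upright; solid stop at 1.62. Light friction keeps it where it is left, but a few newtons pushed inward fold it down again
- ball (a point): centre of the black ball (26 mm diameter) at the free end of the handle, 45 mm from the hinge, on a 10 mm spindle. Lying flat it is over the arm, 25 mm from the crank axis, 96 mm above the table; upright, 141 mm. Can be pinched from above across the arm, with room for fingertips 20 mm below its centre, and pivots between the fingers
- jaw: sliding jaw: origin at the middle of its flat 60 x 52 mm face, 54 mm above the table; x axis points to the tube and is its sliding direction
- tube: yellow printed tube, upright, 85 mm high, body about 52 mm across (ridged, good to 1 to 2 mm), foot flange to 63 mm; origin at the centre of its underside on the bed. Loose between the jaws, 3 to 14 mm short of its seat in the V-jaw; the sliding jaw pushes it there (under 2 N), then the clamping force rises by about 35 N per millimetre of jaw travel
- screwdriver: red screwdriver, 196 mm long, 28 mm thick, lying in front of the vise
- cutters: blue flush cutters, 140 x 40 x 12 mm, lying in front of the vise
- flux_bottle: small brown dropper bottle, 33 mm across, 102 mm high, standing
- tip_cleaner: brass wool tip cleaner in a black cup, 66 mm across, 55 mm high
- tape_roll_1: white tape roll, 56 mm across, 41 mm high
- tape_roll_2: white tape roll, 53 mm across, 44 mm high
- tape_roll_3: white tape roll, 60 mm across, 47 mm high
Not all that is in view belongs to the job. What is shaped like the tube but green is not meant.

How it is judged:
By the outcome, as a careful person would: the job done as asked, in the order asked, and still so for the second after the job is handed in, with the robot touching nothing.
It also fails if it takes over 72 s, if anything falls off the work surface, if the arm or the gripper's body presses on something with over 40 N, if the wrist force passes 120 N, or if a joint passes its speed limit or range.

## Working session

There is one attempt and no reset: what is moved stays moved. The work goes in short steps, each a Python script; the robot and the scene stay as the last script left them, time stands still between calls to the robot, and variables do not carry over. Pictures are saved under pics/ and viewed, at most 10 in all, crops included, and the job is handed in when it is done.

```bash
ls; mkdir -p pics
cat > h.py <<'E'
import numpy as np, cv2
from cell import r, inverse_kinematics, optics, finder
def cam(n):
    return optics.get_image(n)
def ray(c,p):
    K=np.array(c["mtx"]);R=np.array(c["R"]);t=np.array(c["t"])
    d=np.array([(p[0]-K[0,2])/K[0,0],(p[1]-K[1,2])/K[1,1]]);u=d.copy()
    for _ in range(20): u=d/(1+c["k1"]*(u@u))
    return -R.T@t, R.T@np.array([u[0],u[1],1.])
def atz(c,p,z):
    o,d=ray(c,p); return o+d*(z-o[2])/d[2]
def tri(c1,p1,c2,p2):
    o1,d1=ray(c1,p1);o2,d2=ray(c2,p2)
    s=np.linalg.lstsq(np.c_[d1,-d2],o2-o1,rcond=None)[0]
    a=o1+s[0]*d1;b=o2+s[1]*d2
    return (a+b)/2,np.linalg.norm(a-b)
E
python3 - <<'E'
from h import *
np.set_printoptions(precision=4,suppress=True)
c={}
for n in("side","top"):
    c[n]=cam(n);cv2.imwrite(f"pics/{n}0.png",c[n]["color"]); print(n,-np.array(c[n]["R"]).T@c[n]["t"])
Z=dict(vise=0,shaft=.096,hinge=.096,ball=.096,jaw=.054,tube=.012)
for k,z in Z.items():
    ps={}
    for n in c:
        q=finder.pinpoint(n,k)
        for x in q[:3]: print(k,n,np.round(x["position"],1),round(x["confidence"],2),atz(c[n],x["position"],z))
        if q: ps[n]=q[0]["position"]
    if len(ps)==2: print("  tri",tri(c["side"],ps["side"],c["top"],ps["top"]))
print(r.state())
E
```

```text
pics
side [ 0.4493 -0.9367  0.7043]
top [0.4147 0.0513 1.2477]
vise side [329.3 239.8] 0.79 [0.5482 0.0111 0.    ]
vise top [344.3 188.9] 0.87 [0.5402 0.0013 0.    ]
  tri (array([0.5434, 0.0014, 0.0069]), np.float64(0.0076606438878142995))
shaft side [336.2 233.4] 0.91 [ 0.552  -0.0966  0.096 ]
shaft side [291.4 325.6] 0.41 [ 0.4447 -0.3555  0.096 ]
shaft top [380.  182.1] 0.68 [ 0.5504 -0.0867  0.096 ]
  tri (array([ 0.5521, -0.0875,  0.0893]), np.float64(0.001960451997907242))
hinge side [300.2 233.7] 0.97 [ 0.4746 -0.0893  0.096 ]
hinge side [303.7 166.3] 0.6 [0.5013 0.2216 0.096 ]
hinge side [291.  326.8] 0.57 [ 0.4439 -0.3582  0.096 ]
hinge top [382.2 211.6] 0.83 [ 0.4742 -0.0935  0.096 ]
  tri (array([ 0.4743, -0.0932,  0.0987]), np.float64(0.0004843041091369274))
ball side [330.7 224.4] 0.58 [ 0.5439 -0.0614  0.096 ]
ball side [321.8 230.5] 0.55 [ 0.5221 -0.0825  0.096 ]
ball top [383.  190.4] 0.6 [ 0.529  -0.0948  0.096 ]
  tri (array([ 0.5338, -0.0924,  0.117 ]), np.float64(0.01363834416390718))
jaw side [331.9 224.8] 0.78 [ 0.5531 -0.0029  0.054 ]
jaw top [349.2 183.3] 0.6
[... 192 characters left out ...]
0.1842 0.012 ]
tube top [277.5 143.7] 0.96 [0.6619 0.1913 0.012 ]
tube top [321.8 188.2] 0.76 [0.5396 0.0642 0.012 ]
  tri (array([ 0.6203,  0.1977, -0.0779]), np.float64(0.11707602112418412))
{'clock': 0.7, 'joints': array([ 1.1902,  0.3828,  0.0439,  1.5978, -0.0179,  1.1612, -0.0499]), 'qvel': array([-0.0005,  0.0006,  0.0001,  0.001 ,  0.0005,  0.0004, -0.    ]), 'tau': array([ -0.0002, -43.3274,   1.0226, -24.9839,   0.0105,   0.0018,
         0.    ]), 'tool_pos': array([ 0.1814, -0.6242,  0.2313]), 'tcp_rot': array([3.1101, 0.4427, 0.    ]), 'force': array([-0.766 ,  0.6391,  0.0707]), 'moment': array([-0.0099, -0.0265, -0.0285]), 'finger_force': 0.0, 'grip_width': 1.0030534704527228}
```

Run:
```python
import cv2
a=cv2.imread("pics/top0.png")[120:270,240:440];cv2.imwrite("pics/topc.png",cv2.resize(a,None,fx=4,fy=4,interpolation=cv2.INTER_CUBIC))
a=cv2.imread("pics/side0.png")[150:300,240:440];cv2.imwrite("pics/sidec.png",cv2.resize(a,None,fx=4,fy=4,interpolation=cv2.INTER_CUBIC))
```

```text
(no output)
```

View pics/topc.png

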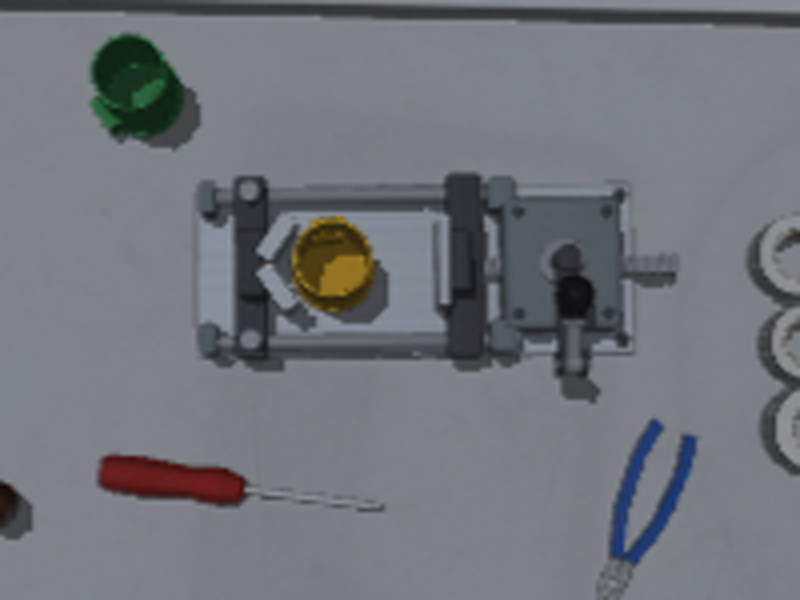

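View pics/sidec.png

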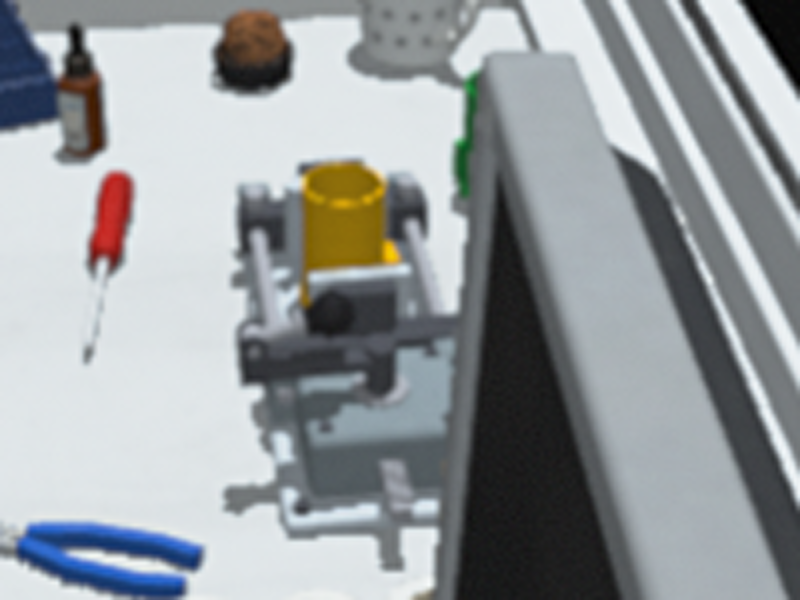

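View pics/top0.png

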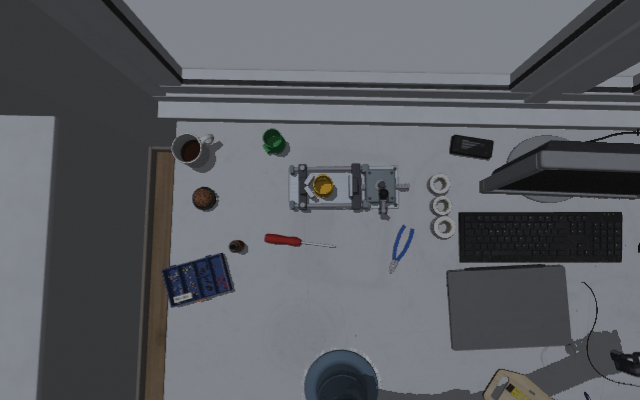

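Run:
```python
from h import *
np.set_printoptions(precision=4,suppress=True)
s=cam("side");t=cam("top")
P=lambda x,y:(240+x/4-.375,120+y/4-.375)
S=lambda x,y:(240+x/4-.375,150+y/4-.375)
g=t["color"].max(2).astype(int)
sub=g[186:202,376:392];print(sub)
for n,c in(("top",t),("side",s)):
    q=finder.silhouettes(n,"ball")
    for x in q[:2]: print(n,x["position"],x["confidence"],x["region"].sum())
print("ball top",atz(t,P(574,297),.096),"side",atz(s,S(330,312),.096),tri(t,P(574,297),s,S(330,312)))
for p in((195,185),(195,358),(633,182),(633,352)): print("bed",atz(t,P(*p),.012))
for p in((502,198),(502,328),(620,198),(620,328)): print("gearbox",atz(t,P(*p),.055))
print("post",atz(t,P(567,256),.09),"armend",atz(t,P(572,375),.09))
print("tube top",atz(t,P(332,258),.085),"jaw face",atz(t,P(437,265),.08))
print("Vtips",atz(t,P(296,222),.08),atz(t,P(288,308),.08),"Vapex",atz(t,P(262,265),.08))
print("monitor corner",[atz(t,(481,188),z) for z in(.1,.3,.45)])
# axes
o=atz(t,P(574,297),.096)
from scipy.spatial.transform import Rotation as Ro
for k in (0,1):
  rot=(Ro.from_rotvec([np.pi,0,0])*Ro.from_euler('z',k*np.pi)).as_rotvec(); 
  q=inverse_kinematics([o[0],o[1],.2],rot);print(rot,q)
```

```text
[[117  89  47  36  52  56  54  53  48  58  81  94  96  96  97  96]
 [115 117  75  52  41  36  39  35  45  62  88  95  97  96  97  96]
 [109 117  85  57  55  55  47  45  41  84  93  96  96  97  97  96]
 [ 87 107  84  55  38  24  18  18  21  31  65  88  96  97  97  96]
 [ 99  77  61  39  22  18  20  19  21  19  18  46  87  96  96  96]
 [ 99  99  73  37  19  22  21  22  21  19  19  16  82  94  96  97]
 [ 99  99  82  43  20  20  24  26  24  21  20  16  48  87  96  95]
 [ 99  99  62  25  19  20  25  32  30  20  19  18  49  88  96  96]
 [ 99  99  71  33  19  20  23  24  20  20  19  17  51  88  95  95]
 [ 98  99  71  33  17  19  18  21  20  18  17  18  65  91  95  94]
 [ 98  98  85  46  17  17  18  19  18  17  17  26  47  88  94  85]
 [ 98  96  84  47  19  16  17  16  15  18  23  48  53  87  87  64]
 [ 97  97  84  50  25  17  20  19  17  16  31  49  53  87  71  56]
 [ 97  97  83  57  41  40  37  37  41  37  40  51  53  86  96  71]
 [ 93  93  81  57  65  90  86  88  97  91  63  52  52  81  88  87]
 [ 78  78  68  52  55  67  86  92  82  68  52  47  47  69  73  74]]
top [380.2, 190.3] 0.59 79

[... 270 characters left out ...]
2 ]
bed [ 0.6088 -0.1456  0.012 ]
bed [ 0.4905 -0.1471  0.012 ]
gearbox [ 0.5893 -0.0513  0.055 ]
gearbox [ 0.5019 -0.0528  0.055 ]
gearbox [ 0.5911 -0.1302  0.055 ]
gearbox [ 0.5037 -0.1313  0.055 ]
post [ 0.5472 -0.091   0.09  ] armend [ 0.4699 -0.0954  0.09  ]
tube top [0.5429 0.0616 0.085 ] jaw face [ 0.5404 -0.0073  0.08  ]
Vtips [0.5667 0.0858 0.08  ] [0.5099 0.0896 0.08  ] Vapex [0.5378 0.1074 0.08  ]
monitor corner [array([ 0.5405, -0.3448,  0.1   ]), array([ 0.5186, -0.2758,  0.3   ]), array([ 0.5022, -0.224 ,  0.45  ])]
[3.1416 0.     0.    ] [ 0.4874  0.2172 -0.428   1.9024  0.1037  1.0434 -1.5549]
[ 0.     -3.1416  0.    ] [ 0.7326  0.2606 -0.7101  1.8919  0.1939  1.0584  1.5142]
```

```bash
cat >> h.py <<'E'
from scipy.spatial.transform import Rotation as Ro
np.set_printoptions(precision=4,suppress=True)
C=np.array([.5455,-.092]); TH0=np.pi+.03
def rot(th,k=0): # tool y along the tangent at crank angle th
    return (Ro.from_euler('z',th+.03+k*np.pi)*Ro.from_rotvec([np.pi,0,0])).as_rotvec()
def xy(th,rad): return C+rad*np.array([np.cos(TH0+th),np.sin(TH0+th)])
def st():
    s=r.state(); return s
E
python3 - <<'E'
from h import *
s=cam("side");g=s["color"].max(2).astype(int)
print(g[218:240,312:334])
R0=r.state()["tcp_rot"]
r.move_to([.22,-.39,.28],R0)
r.move_to([.36,-.2,.26],rot(0,0))
b=xy(0,.025)
for k in(0,1):
  for a in(-.6,0,.6): print(k,a,inverse_kinematics([*b,.2],rot(a,k)))
print(r.state()["clock"],r.state()["joints"],b)
E
```

```text
[[166 131 119 115 128 161 194 197 197 199 201 203 209 216 218 230 234 231
  229 222 216 209]
 [137 123 117 114 130 177 224 225 217 211 205 200 197 195 194 198 197 190
  184 178 169 159]
 [120 130 125 119 119 151 186 186 178 169 158 147 141 136 133 132 130 125
  118 116 113 109]
 [137 170 162 136 113 118 141 142 135 125 113 103 103 102 103 100  99  97
   97  97  98  96]
 [182 214 192 152 116 113 128 123 108  93  76  75  85  93  95  95  94  93
   94  92  92  93]
 [225 233 192 152 121 114 118  98  74  61  48  52  60  71  77  83  82  82
   79  78  77  75]
 [232 218 161 136 130 117  90  67  45  44  45  47  45  47  52  60  65  65
   63  62  64  60]
 [218 172 125 125 125 107  64  44  36  42  48  50  46  41  39  48  55  58
   59  59  58  58]
 [174 137 116 107  97  73  41  36  35  39  44  44  43  39  36  42  51  57
   59  58  58  58]
 [146 139 139 102  64  40  32  34  35  39  42  43  38  36  34  36  47  56
   60  61  57  59]
 [148 153 158 120  61  31  30  32  35  37  40  38  37  34  32  35  42  55
   57  57  60  58]
 [165 154 163 134  72  36  30  30  33  36  39  41  35  31  30  31  43  54
   
[... 709 characters left out ...]
 63  64  63  68  81  91  93  94
   88  78  79  88]
 [ 78  67  65  64  62  58  55  55  56  55  54  54  53  59  83  98 101 100
   94  80  67  70]
 [ 67  56  55  56  54  53  53  55  54  55  55  54  54  59  81  98 100 100
   95  85  70  59]]
0 -0.6 [ 0.5973  0.2343 -0.5584  1.8971  0.1423  1.0492 -2.1608]
0 0 [ 0.5962  0.2341 -0.5571  1.8972  0.1419  1.0491 -1.5605]
0 0.6 [ 0.5691  0.2296 -0.5261  1.8984  0.1324  1.0476 -0.9528]
1 -0.6 [ 0.5642  0.2289 -0.5206  1.8986  0.1307  1.0473  0.9901]
1 0 [ 1.1184  0.4611 -1.2323  1.8784  0.4786  1.1462  1.3124]
1 0.6 [ 1.1184  0.4611 -1.2323  1.8784  0.4786  1.1462  1.9124]
2.85 [ 0.7806 -0.095  -0.3459  2.0809 -0.0351  1.1505 -1.0926] [ 0.5205 -0.0927]
```

Run:
```python
from h import *
b=np.r_[C,0]+0; b=xy(0,.025)
r.move_to([*b,.2],rot(0))
r.servo_line([*b,.125],vel=.12)
print(r.state()["force"])
r.servo_line([*b,.076],vel=.06)
s=r.state();print(s["force"],s["tool_pos"])
r.clamp(25)
s=r.state();print(s["clock"],s["force"],s["moment"],s["tool_pos"],s["grip_width"]*85,s["finger_force"])
c=cam("side");cv2.imwrite("pics/g1.png",cv2.resize(c["color"][150:300,240:440],None,fx=4,fy=4))
```

```text
[1.0856 0.1652 0.0703]
[ 0.2855 -0.427  -0.298 ] [ 0.5209 -0.0927  0.0763]
6.0083 [ 0.1865 -0.9165  0.3075] [-0.1802 -0.0792 -0.0185] [ 0.5207 -0.0932  0.0761] 24.311587820011972 24.46300059556961
```

View pics/g1.png

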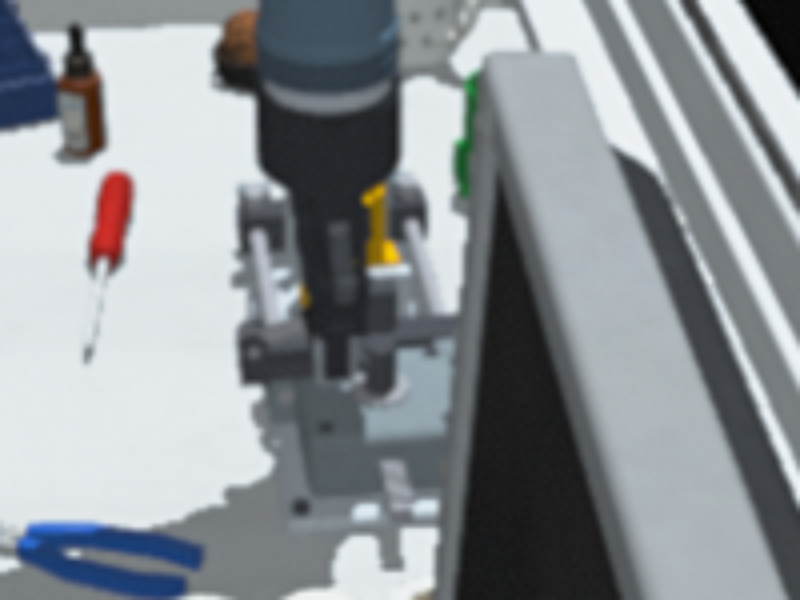

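Run:
```python
from h import *
p0=r.state()["tool_pos"].copy(); n=-np.array([np.cos(TH0),np.sin(TH0)])
for i,f in enumerate(np.linspace(0,1.56,17)[1:]):
    d=.045*(np.cos(f)-1)
    r.servo_line([*(p0[:2]+n*d),p0[2]+.045*np.sin(f)],vel=.06)
    s=r.state()
    if i%3==0 or f>1.4: print(round(f,2),s["clock"],s["force"],s["tool_pos"],s["grip_width"]*85)
    if np.linalg.norm(s["force"])>25: print("STOP");break
c=cam("side");cv2.imwrite("pics/g2.png",cv2.resize(c["color"][150:300,240:440],None,fx=4,fy=4))
```

```text
0.1 6.3083 [-1.3749 -1.7382 -2.9079] [ 0.5193 -0.0932  0.08  ] 24.361822735290094
0.39 7.0583 [-5.2079 -0.9709 -5.3554] [ 0.5152 -0.0933  0.0926] 24.068938423537627
0.68 7.8083 [-5.9486 -1.1532 -8.1673] [ 0.5087 -0.0936  0.1043] 24.23439398090077
0.98 8.5583 [ -4.5926  -1.5241 -11.195 ] [ 0.501  -0.0939  0.1137] 24.22037963184602
1.27 9.3083 [ 0.176  -1.8102 -6.994 ] [ 0.4905 -0.0943  0.1203] 24.13359444406942
1.46 9.8083 [ 0.9365 -1.5545  0.2096] [ 0.482  -0.0945  0.1223] 23.893792491595466
1.56 10.0583 [ 5.824  -2.2125 -3.9619] [ 0.4798 -0.0945  0.1227] 24.277031136453818
```

View pics/g2.png

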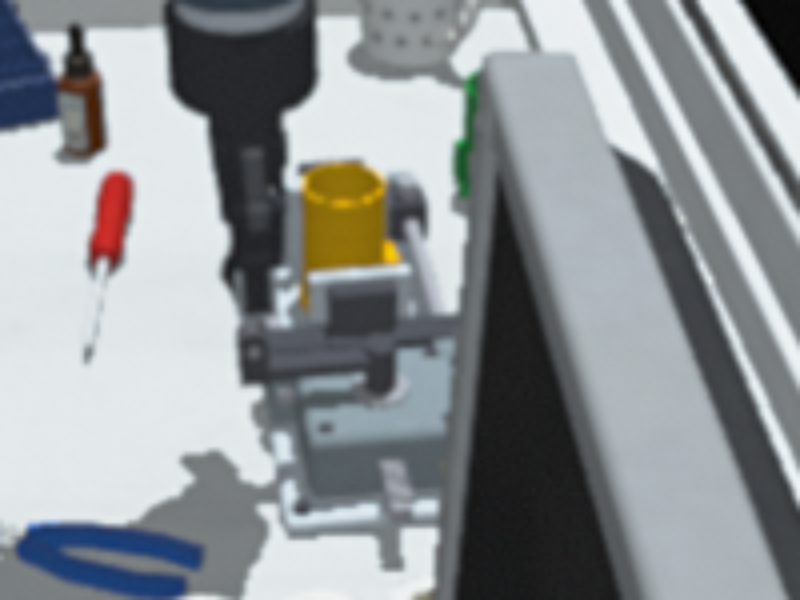

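Run:
```python
from h import *
def show(l): s=r.state();print(l,s["clock"],s["tool_pos"],s["force"],s["moment"])
show("now"); r.sleep(.3); show("settled")
p=r.state()["tool_pos"].copy()
for x in (.4775,.479,.4805,.482,.4835):
    r.servo_line([x,p[1],.1215],vel=.03); r.sleep(.1); show(x)
t=cam("top");s=cam("side")
for z in finder.pinpoint("top","hinge")[:1]+finder.pinpoint("top","ball")[:1]: print(z["confidence"],z["position"],atz(t,z["position"],.096))
for z in finder.pinpoint("top","shaft")[:1]: print(z["confidence"],atz(t,z["position"],.096))
cv2.imwrite("pics/t2.png",cv2.resize(t["color"][150:250,310:430],None,fx=6,fy=6))
```

```text
now 10.1083 [ 0.4799 -0.0945  0.1227] [ 5.736  -2.8986 -3.4409] [-0.4767 -1.2959  0.0005]
settled 10.4083 [ 0.4798 -0.0945  0.1227] [ 6.345  -2.7379 -2.6949] [-0.5015 -1.3068 -0.0066]
0.4775 10.7583 [ 0.4799 -0.0945  0.1226] [ 4.1567 -2.6278 -1.9522] [-0.5017 -1.1236  0.0335]
0.479 11.1083 [ 0.48   -0.0945  0.1225] [ 1.975  -2.024   3.9317] [-0.4373 -0.5631  0.0214]
0.4805 11.4583 [ 0.481  -0.0945  0.1224] [ 1.5592 -2.332   6.2786] [-0.3817 -0.2809 -0.0104]
0.482 11.8083 [ 0.4822 -0.0945  0.1224] [ 0.0934 -0.9347  6.5292] [-0.352  -0.1444 -0.0018]
0.4835 12.1583 [ 0.4835 -0.0944  0.1224] [ 0.4585 -2.1068  8.4637] [-0.3503 -0.053   0.0497]
0.98 [ 0.5467 -0.085   0.096 ]
```

View pics/t2.png

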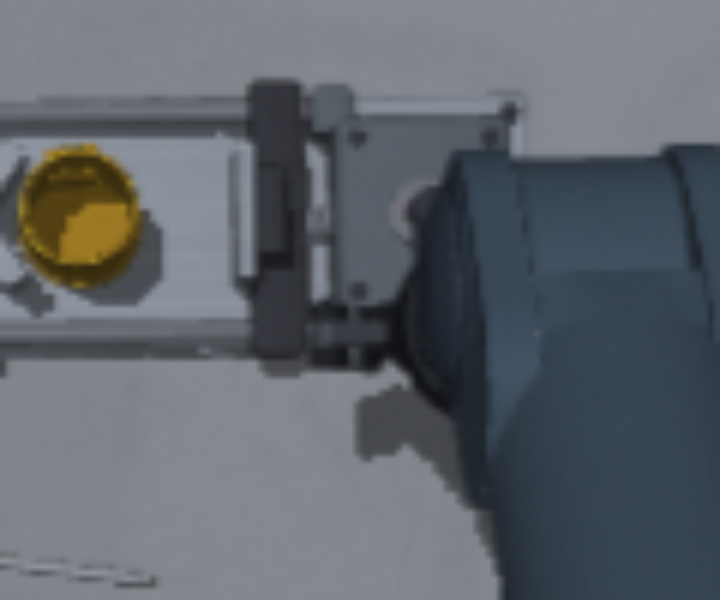

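```bash
cat >> h.py <<'E'
def pol(s):
    d=s["tool_pos"][:2]-C; th=(np.arctan2(d[1],d[0])-TH0+.5)%(2*np.pi)-.5
    a=TH0+th; F=s["force"][:2]
    return th,np.hypot(*d),-F@[-np.sin(a),np.cos(a)],F@[np.cos(a),np.sin(a)],s["force"][2]
def go(th,rad=.071,z=.1225,vel=.08):
    r.servo_line([*xy(th,rad),z],rot(th),vel=vel); return r.state()
E
python3 - <<'E'
from h import *
r.release(); r.sleep(.1)
s=r.state();print("open",s["clock"],s["tool_pos"],s["force"])
go(0,.0693); s=r.state();print(s["tool_pos"],s["force"])
r.clamp(40); s=r.state();print(s["clock"],s["tool_pos"],s["force"],s["grip_width"]*85,s["finger_force"])
for R in(.0705,.072): s=go(0,R);r.sleep(.1);print(R,np.array(pol(r.state())))
for th in np.arange(.05,.41,.05):
    s=go(th); print(round(th,2),round(s["clock"],2),np.array(pol(s)),s["joints"][6],s["grip_width"]*85)
E
```

```text
open 13.1333 [ 0.4835 -0.0945  0.1215] [ 0.1041  0.3986 -0.7813]
[ 0.4755 -0.0942  0.1224] [ 0.4207 -0.6328 -0.0079]
13.9833 [ 0.4765 -0.0944  0.1228] [-0.4359 -0.0017  2.5901] 23.927487284553855 39.050522446632385
0.0705 [ 0.0039  0.0699 -1.1137 -2.0704  1.8363]
0.072 [ 0.0035  0.0714 -2.3015 -1.827   1.2628]
0.05 14.93 [ 0.0305  0.0708  0.8919 -0.2721  5.2052] -1.524066371351408 23.34775764156184
0.1 15.18 [ 0.0808  0.0708  3.3067 -0.0925  4.2502] -1.4693532689193545 23.854523741066025
0.15 15.43 [ 0.1349  0.0707  1.6776 -1.1142  5.1814] -1.4150044188386297 23.646343111362548
0.2 15.68 [ 0.1853  0.0707  2.5036 -0.6986  5.7787] -1.3612480144330008 23.56316988511097
0.25 15.93 [ 0.2357  0.0707  1.4748 -0.7892  5.3237] -1.3078649291755824 23.262128804560213
0.3 16.18 [ 0.2856  0.0707  3.2002 -1.1725  4.5655] -1.2548735158433308 23.67809538565046
0.35 16.43 [ 0.3353  0.0707  1.9344 -1.4833  6.4308] -1.2023529675586477 23.852946143332925
0.4 16.68 [0.3856 0.0707 2.759  0.0001 5.3588] -1.1502912299105552 23.503612343825516
```

Run:
```python
from h import *
for i,th in enumerate(np.arange(.5,2.01,.1)):
    s=go(th,z=.1228); p=pol(s)
    if i%3==0: print(round(th,2),round(s["clock"],2),np.array(p),s["joints"][6],s["grip_width"]*85)
    if p[2]>6.5 or abs(p[3])>10: print("STOP",th,p);break
t=cam("top");cv2.imwrite("pics/t3.png",cv2.resize(t["color"][150:250,280:410],None,fx=6,fy=6))
```

```text
0.5 16.93 [ 0.4915  0.0708  1.5838 -0.9623  4.0139] -1.0485059431393975 23.71784392335504
0.8 17.68 [ 0.7989  0.0711  0.7689 -1.2288  4.5644] -0.7524107073511346 23.417145552521873
1.1 18.43 [ 1.0979  0.0712  0.5283 -1.2249  5.5213] -0.47288550877220265 23.549418592466075
1.4 19.18 [ 1.396   0.0715  0.705  -0.9596  5.2647] -0.2078196393520949 23.416108684270796
1.7 19.93 [1.6928 0.0718 1.1823 0.4212 5.1464] 0.046284427501755473 23.49578369125469
2.0 20.68 [1.989  0.0718 1.2039 0.5869 5.7856] 0.2926055419230289 23.378730969940673
```

View pics/t3.png

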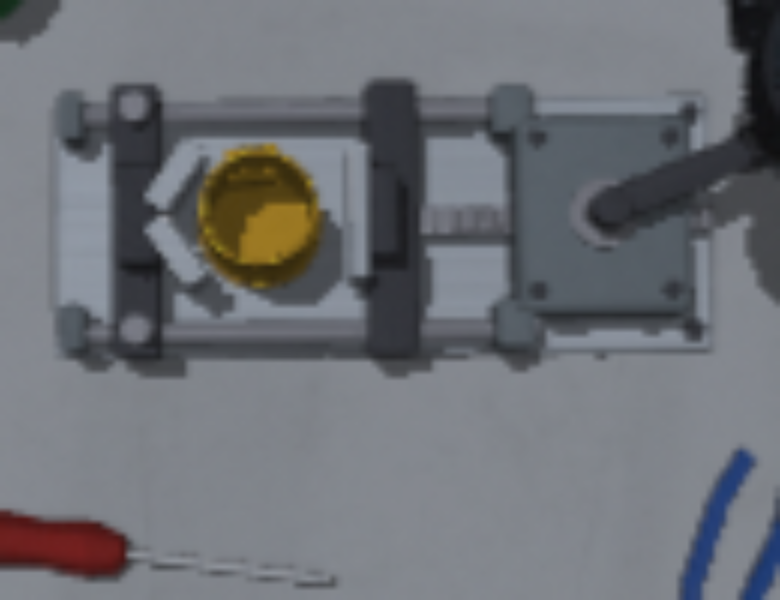

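```bash
cat >> h.py <<'E'
def avg(n=4):
    q=[]
    for _ in range(n): r.sleep(.03); q.append(pol(r.state()))
    return np.mean(q,0)
E
python3 - <<'E'
from h import *
for th in np.arange(2.1,2.81,.1):
    s=go(th,z=.1232); p=pol(s)
    if p[2]>5 or abs(p[3])>10: print("STOP",th,p);break
else:
    print(round(s["clock"],2),avg(),s["joints"])
    for i,th in enumerate(np.arange(2.84,3.9,.04)):
        s=go(th,z=.1232); p=avg()
        print(round(th,3),round(s["clock"],2),p,round(s["joints"][6],2))
        if p[2]>3 : print("STOP");break
E
```

```text
22.73 [ 2.8034  0.071   1.527   2.2444 -2.345 ] [ 0.8453  0.6649 -0.977   1.7158  0.6109  1.0973  0.9301]
2.84 23.12 [ 2.8313  0.071   2.8672  2.0096 -2.6556] 0.96
2.88 23.5 [ 2.8779  0.0709  3.6695  2.8081 -3.4402] 1.0
STOP
```

Run:
```python
from h import *
for i,th in enumerate(np.arange(2.91,3.8,.03)):
    s=go(th,z=.1225); p=avg(3)
    print(round(th,3),round(s["clock"],2),p,"lag",round(th-p[0],4),round(s["joints"][6],2))
    if p[2]>5.3 : print("STOP");break
```

```text
2.91 23.88 [ 2.9146  0.071   3.6524  1.435  -0.2617] lag -0.0046 1.02
2.94 24.23 [2.945  0.0711 3.0985 0.8208 0.7986] lag -0.005 1.04
2.97 24.58 [2.9746 0.0712 3.3452 0.6299 1.9517] lag -0.0046 1.07
3.0 24.93 [3.0042 0.0713 3.1495 0.421  2.4252] lag -0.0042 1.09
3.03 25.28 [3.0343 0.0713 2.9955 0.6503 2.9199] lag -0.0043 1.11
3.06 25.63 [3.0642 0.0713 3.238  1.0176 4.3811] lag -0.0042 1.14
3.09 25.98 [3.0942 0.0713 3.5861 0.5398 4.9187] lag -0.0042 1.16
3.12 26.33 [3.1224 0.0713 2.7674 0.5153 5.2059] lag -0.0024 1.18
3.15 26.68 [3.1522 0.0712 3.855  0.911  4.5562] lag -0.0022 1.21
3.18 27.03 [3.1823 0.0712 3.1789 0.3778 4.8056] lag -0.0023 1.23
3.21 27.38 [3.2124 0.0712 3.5034 0.3931 4.9562] lag -0.0024 1.25
3.24 27.73 [ 3.2425  0.0712  3.0649 -0.0712  5.7964] lag -0.0025 1.28
3.27 28.08 [ 3.273   0.0712  3.8511 -0.5517  4.5562] lag -0.003 1.3
3.3 28.43 [3.303  0.0713 2.8018 0.0556 5.5217] lag -0.003 1.32
3.33 28.78 [3.3335 0.0713 3.8298 0.6136 4.7034] lag -0.0035 1.35
3.36 29.13 [3.3643 0.0713 2.8705 0.1744 5.0494] lag -0.0043 1.37
3.39 29.48 [3.3955 0.0714 3.197  0.309  4.6217] lag -0.0055 1.39
3.42 29.83 [3.4269 0.0714 2.968  0.1459 5.4695] lag -0.0069 1.42
3.45 30.18 [3.4585 0.0714 3.2121 0.2018 4.8887] lag -0.0085 1.44
3.48 30.53 [3.4895 0.0714 3.4385 0.2123 5.2523] lag -0.0095 1.47
3.51 30.88 [3.5205 0.0715 3.326  0.2877 4.7806] lag -0.0105 1.49
3.54 31.23 [3.5435 0.0715 3.949  0.3853 5.2656] lag -0.0035 1.51
3.57 31.58 [3.555  0.0714 5.4737 0.498  5.223 ] lag 0.015 1.54
STOP
```

Run:
```python
from h import *
for th in np.arange(3.585,3.8,.015):
    s=go(th,z=.1225); p=avg(6)
    print(round(th,3),round(s["clock"],2),p,"lag",round(th-p[0],4),s["grip_width"]*85)
    if p[2]>8.2 : print("STOP");break
```

```text
3.585 31.93 [3.5567 0.0714 6.5972 0.9807 4.2913] lag 0.0283 23.393301117605397
3.6 32.38 [3.5605 0.0714 7.3441 0.4388 3.7946] lag 0.0395 23.870821377158553
3.615 32.83 [3.5642 0.0714 9.015  1.1407 3.5512] lag 0.0508 23.81630342531127
STOP
```

Run:
```python
from h import *
print(avg(15), r.state()["clock"])
for R in(.0725,.0735,.0745,.0755):
    go(3.615,R,z=.1225,vel=.03); p=avg(4); print(R,p)
    if p[3]<-3: break
print(r.state()["clock"])
t=cam("top");s=cam("side")
cv2.imwrite("pics/e.png",np.hstack([cv2.resize(t["color"][150:250,290:410],None,fx=3.3,fy=4),cv2.resize(s["color"][170:270,270:370],None,fx=4,fy=4)]))
```

```text
[3.5643 0.0714 8.2346 1.3592 3.695 ] 33.5333
0.0725 [3.5647 0.0725 8.4642 0.5813 4.9638]
0.0735 [ 3.5648  0.0732  8.4903 -0.627   5.197 ]
0.0745 [ 3.5651  0.0739  7.8798 -1.0487  5.8522]
0.0755 [ 3.5653  0.0747  8.3928 -1.3188  6.4364]
35.0667
```

View pics/e.png

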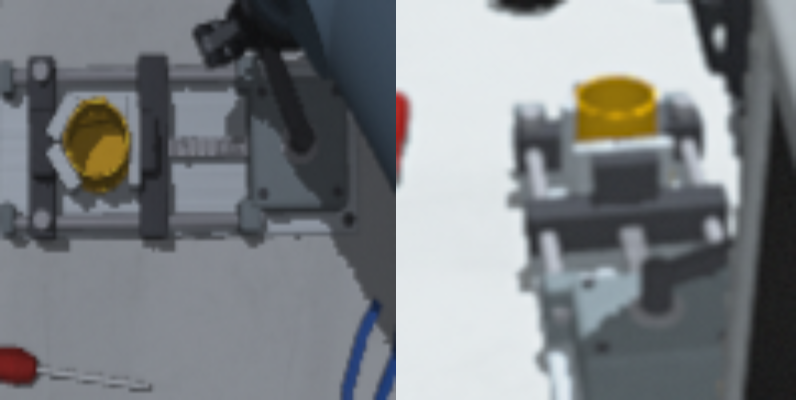

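Run:
```python
from h import *
for R in np.arange(.0765,.0830,.001):
    go(3.618,R,z=.1225,vel=.03); p=avg(4); print(round(R,4),p)
    if p[3]<-4: break
print(r.state()["clock"])
```

```text
0.0765 [ 3.5655  0.0754  9.243  -1.6153  6.3032]
0.0775 [ 3.5655  0.0761  8.5242 -1.8731  6.5456]
0.0785 [ 3.5658  0.0765  8.3687 -3.585   6.9415]
0.0795 [ 3.5655  0.0766  8.6049 -4.8428  9.1856]
36.7
```

Run:
```python
from h import *
go(3.618,.0765,z=.1220,vel=.03); print(avg(8))
r.release(); r.sleep(.1)
q=r.state()["tool_pos"]; print(q,r.state()["force"],r.state()["clock"])
r.servo_line([q[0],q[1],.22],vel=.08); print(r.state()["force"])
r.move_to([.40,-.25,.28],r.state()["tcp_rot"]); r.sleep(.2)
t=cam("top");s=cam("side")
cv2.imwrite("pics/f.png",np.hstack([cv2.resize(t["color"][150:250,310:410],None,fx=4,fy=4),cv2.resize(s["color"][170:270,270:370],None,fx=4,fy=4)]))
print(r.state()["clock"])
```

```text
[ 3.5654  0.0755  8.1888 -2.4811  7.9924]
[ 0.6124 -0.0548  0.122 ] [-0.2302  0.3585  0.056 ] 37.9417
[-0.6102 -0.0607  0.0342]
40.75
```

View pics/f.png

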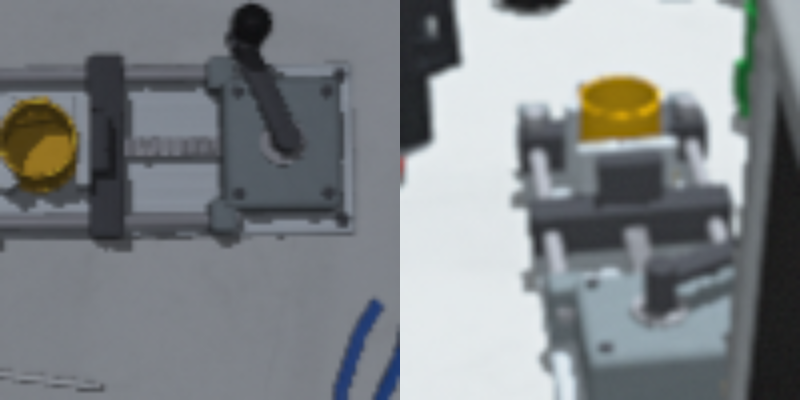

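Run:
```python
from h import *
t=cam("top")
b=atz(t,(310+251/4-.375,150+25/4-.375),.141);d=b[:2]-C
print(b,np.hypot(*d),(np.arctan2(d[1],d[0])-TH0)%(2*np.pi),xy(3.56,.07))
if abs(np.hypot(*d)-.071)<.008: print(r.job_done())
```

```text
[ 0.6104 -0.0613  0.141 ] 0.07179691544542427 3.552729204240496 [ 0.6086 -0.0617]
the job is handed in; nothing more can be done
None
```

The tube is seated in the V-jaw and was clamped to about 23–25 N, estimated from the pull at the handle. The handle was left upright, the arm touches nothing, and I handed the job in after about 41 s. Once let go, the crank's friction keeps only up to about 16 N of that.

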